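# Gather the last cabinet knobs in the corner of the hardware tote

### The arm

A 7-joint arm with a two-finger parallel gripper is mounted at the origin on the work surface. World frame = base frame: x ahead of the robot, y to its left, z up, the work surface at z = 0. Lengths are in m, angles in rad, forces in N, time in s.
With the tool pointing down it reaches from about 0.425 to 0.925 m from the base axis. Payload 6.8 kg.
Tool frame: the origin (TCP) lies on the centre line of the jaws, within the pads' length; the fingertips stand 11 mm ahead of it and the grasp point (between the pads) lies 8 mm behind it; z points along the fingers, y is the direction in which the jaws open and shut (so a half turn about z gives the same grasp; the last joint's range is limited). The gripper opens to 88 mm and grips with 3 to 60 N. Pads are 20 mm wide; open, the fingers measure 115 mm over their backs; the gripper's body (75 mm by 178 mm) begins 61 mm behind the grasp point.
Start: joints at [1.072, 0.477, 0.022, 1.555, -0.011, 1.109, -0.083], TCP at [0.257, -0.624, 0.234] pointing down, gripper open.
Joint ranges: [-2.96, 2.96], [-0.34, 2.1], [-1.41, 1.46], [0.24, 2.44], [-1.37, 4.51], [0.17, 1.92], [-2.96, 2.96]. Speed limits (rad/s): [2.39, 2.39, 3.14, 3.14, 3.14, 3.14, 3.14].

### API

Orientations are given as a unit quaternion [x, y, z, w].
In Python, from cell import manip gives the robot as it stands.
- The arm moves only by the tool step_arm, never from a script. Its argument "plan" is a list of rows, each an object of numbers: "dx", "dy", "dz": the shift along the world's x, y, z in units of 50 mm (1.0 is 50 mm); "spin": the turn about the world's z in units of 8 degrees (1.0 is 8 degrees). In form: [{"dx": .., "dy": .., "dz": .., "spin": ..}, ...]. A call has exactly 8 rows; each row is the pose to reach, as a shift and turn from the pose measured when the call began; what a row does not reach only later rows make up. A row lasts 1/8 s, in which the tool goes at most 62.5 mm and 10.7 degrees, less where a joint would pass 70% of its speed; a pose out of reach is approached as far as the arm can. A call with a gripper value outside its range is refused whole. "jaw" is the finger opening in mm, from 0 to 87.8, set as the call begins (left out, the last holds). The fingers move at their own pace and stop on an object; the grip force is fixed at half the most. Time passes only in rows, so rows that repeat a pose let the fingers close, or fill a call up. It gives the time, the measured TCP pose, the force and the opening at its end, in the units of the state.
- manip.read_state(): the state, without advancing time (a new reading comes with each control period).
- manip.get_image(name): name is "scene" or "side" or "wrist"; returns a dict with "frame" (400x640x3 uint8, red, green, blue), "vfov" (degrees; the focal length in pixels is half the picture's height over the tangent of half this angle, whatever the lens; pixels are square), "cx", "cy" (the principal point, pixels), "R" (3x3) and "t" (3): a world point X has camera coordinates R X + t. Camera axes: x right, y down, z forward; pixel columns grow to the right and rows downward; lengths in m; the calibration is good to about 2 mm. A picture is of the moment at which its call begins. There is no depth.
- manip.hand_in(): hands the job in, once; it reports no verdict.
Trained networks look in a picture, given as the dict that the camera call returned (one of the last four; its "shot" number tells which), for a name from the list of things; names that differ only in an ending like _2 or _b are one class to them, and where a whole thing is asked for, a point or a joint stands for the part that bears it (a point fixed in the world has none). Each returns a list of dicts, best first, with "p" (0 to 1); they miss things now and then, are a little off and sometimes report something else, mostly with a low value. They report only what shows in the picture. A call takes as long as a camera call. They do not tell look-alikes from the thing itself.
- manip.trace(picture, label): "region" (400x640 bool, what is visible of it) and "box" ([left, top, right, bottom] in pixels, round what is visible of it).
The state is a dict: "clock": time; "joint_pos": joint angles; "qd": joint speeds; "tau": joint torques, N m; "eef_pos": TCP position; "orientation": TCP orientation; "wrist_force": force on the tool from outside, world axes, zero at the start; "wrist_torque": the same for the moment, N m; "finger_gap": finger opening in m.
Only numpy, scipy, OpenCV 4.12 (cv2) and the standard library are available. Lean on these libraries where they do the work, as an engineer would, in place of code of your own. Each camera call takes 0.05 s, during which the arm holds its last target. There are 200 camera calls.

### The job

First make room beside the tote: set the red tumbler, which stands in the way at the tote's taped corner, down into the yellow one so that the two nest as one upright stack on the counter, and let go of it. Then grip the tote's rim near the opposite corner and tip the tote up on its taped corner, about 30 degrees, until all four loose knobs have slid together into that corner; finish while holding it tilted like that, still, its taped corner resting on the counter and nothing but the gripper keeping it up. Leave everything else on the counter where it is.

Things in the scene. Friction and masses are not known exactly. Their poses are not given: they have to be found in the camera images.
- tote: grey open parts tote, 230 (its x) by 180 (y) by 80 mm high, walls and floor 4 mm, 0.26 to 0.51 kg, loose on the counter. Origin: centre of its underside, z up. Blue tape covers the rim at its -x +y corner (the taped corner). A folded rim runs round its top, 12 mm thick (wall plus 8 mm lip outwards), 14 mm deep: grip it there with one finger inside, one outside, closing across the wall
- tote_corner (a point): the taped corner inside the tote, on the inner floor where the two walls meet (tote frame -111, +86, +4 mm). The inside is slick (friction 0.2): knobs start to slide at 12 degrees of tilt, and run along the walls into this corner at about 30 degrees, tilted evenly towards both its walls
- tote_foot (a point): the outer bottom corner of the tote under the taped corner (tote frame -115, +90, 0 mm), on the counter when the tote stands or is tipped up on that corner
- tote_rim (a point): a good place to grip: a point on top of the rim, mid of its 12 mm thickness, on the long -y wall, 45 mm from the corner diagonally across from the taped one (tote frame +70, -92, +80 mm)
- red_tumbler: red empty tapered tumbler, 80 mm high, 64 mm across the rim, 46 mm across the foot, 2 to 3 mm wall, 48 to 78 g, standing just outside the tote's taped corner, in the way of its rim. Origin: centre of its underside, z up
- yellow_tumbler: yellow empty tumbler of the same shape and size as the red one, standing free on the counter. Origin: centre of its underside, z up. When one tumbler is seated in the other, the upper one's origin is 20 to 30 mm above the lower one's, and as much of it stands out above the lower rim
- knob1: brass cabinet knob lying loose in the tote: flat round head 32 mm across, 12 mm thick with its bevel, and a 14 mm stem, 24 mm tall over all, 30 g; starts head down, stem up, 130 mm or more from the taped corner. Origin: centre of the head's flat face. Slides and rolls freely inside the smooth tote
- knob2: brass cabinet knob lying loose in the tote: flat round head 32 mm across, 12 mm thick with its bevel, and a 14 mm stem, 24 mm tall over all, 30 g; starts head down, stem up, 130 mm or more from the taped corner. Origin: centre of the head's flat face. Slides and rolls freely inside the smooth tote
- knob3: brass cabinet knob lying loose in the tote: flat round head 32 mm across, 12 mm thick with its bevel, and a 14 mm stem, 24 mm tall over all, 30 g; starts head down, stem up, 130 mm or more from the taped corner. Origin: centre of the head's flat face. Slides and rolls freely inside the smooth tote
- knob4: brass cabinet knob lying loose in the tote: flat round head 32 mm across, 12 mm thick with its bevel, and a 14 mm stem, 24 mm tall over all, 30 g; starts head down, stem up, 130 mm or more from the taped corner. Origin: centre of the head's flat face. Slides and rolls freely inside the smooth tote
- mug: white ceramic mug, 76 mm across, 90 mm high, handle at its +y; bystander. Origin: centre of the underside
- tape_roll: roll of blue painter's tape lying flat, 104 mm across, 36 mm high; bystander. Origin: centre of the underside
- screwdriver: screwdriver lying along its x; bystander
- hinge: steel concealed cabinet hinge, 130 mm long, lying flat; bystander. Origin near its middle, on the underside
- filler: small white jar of wood filler with a lid, 60 mm across, 75 mm high; bystander. Origin: centre of the underside
There are look-alikes about, which are no part of the job. What is shaped like the red_tumbler but purple is not meant.

How it is judged:
By the outcome, as a careful person would: the job done as asked, in the order asked, and still so for the second after the job is handed in, while the arm keeps its last pose, push and grip.
It also fails if it takes over 51 s, if anything falls off the work surface, if the arm or the gripper's body presses on something with over 40 N, if the wrist force passes 120 N, or if a joint passes its speed limit or range.

## Working session

There is one attempt and no reset: what is moved stays moved. The work goes in short steps, Python scripts to look and compute and a tool call to move; the robot and the scene stay as the last step left them, time stands still between calls to the robot, and variables do not carry over. Pictures are saved under pics/ and viewed, about 8 in all and at most 12, crops included, and the job is handed in when it is done.

Besides the shell and the picture viewer there is one more tool, called after "Emit:" in YAML: its name, and indented under it one key for each argument. step_arm: Moves the arm, as the interface text tells. Its arguments: {"type":"object","properties":{"plan":{"type":"array","items":{"type":"object","properties":{"dx":{"type":"number"},"dy":{"type":"number"},"dz":{"type":"number"},"spin":{"type":"number"}}}},"jaw":{"type":"number"}},"required":["plan"]}

```bash
ls; mkdir -p pics
cat > h.py <<'E'
import numpy as np, cv2
from cell import manip
def f(im): return 200/np.tan(np.radians(im['vfov'])/2)
def proj(im,X):
    c=np.array(im['R'])@np.array(X,float).T.reshape(3,-1)+np.array(im['t']).reshape(3,1)
    return np.c_[im['cx']+f(im)*c[0]/c[2], im['cy']+f(im)*c[1]/c[2]]
def ray(im,u,v,z):
    R=np.array(im['R']);t=np.array(im['t']);o=-R.T@t
    d=R.T@np.array([(u-im['cx'])/f(im),(v-im['cy'])/f(im),1]);return o+d*(z-o[2])/d[2]
def save(im,n): cv2.imwrite('pics/'+n,im['frame'][:,:,::-1])
E
python3 - <<'E'
from h import *
ims={n:manip.get_image(n) for n in ('scene','side','wrist')}
a=np.vstack([ims['scene']['frame'],ims['side']['frame']])
for n in ('scene','side'):
    im=ims[n]; save(im,n+'0.png'); print(n,{k:np.round(v,3).tolist() for k,v in im.items() if k not in('frame',)} )
    for l in ('tote','red_tumbler','yellow_tumbler','knob1','mug','tape_roll','filler','hinge','screwdriver'):
        for r in manip.trace(im,l)[:4]: print(l,round(r['p'],2),np.round(r['box']).tolist())
s=manip.read_state();print(s)
E
```

```text
pics
scene {'vfov': 47.509, 'cx': 321.464, 'cy': 196.646, 'R': [[0.747, 0.665, -0.018], [0.509, -0.589, -0.628], [-0.428, 0.46, -0.778]], 't': [-0.46, -0.281, 1.408], 'shot': 1}
tote 0.82 [207.0, 143.0, 337.0, 258.0]
red_tumbler 0.89 [419.0, 167.0, 445.0, 204.0]
red_tumbler 0.61 [341.0, 164.0, 368.0, 203.0]
yellow_tumbler 0.69 [372.0, 150.0, 400.0, 182.0]
yellow_tumbler 0.49 [340.0, 91.0, 368.0, 134.0]
knob1 0.54 [269.0, 176.0, 283.0, 189.0]
knob1 0.44 [267.0, 226.0, 276.0, 235.0]
mug 0.87 [340.0, 90.0, 367.0, 132.0]
tape_roll 0.9 [356.0, 193.0, 398.0, 233.0]
filler 0.78 [393.0, 104.0, 421.0, 136.0]
filler 0.72 [208.0, 146.0, 337.0, 257.0]
filler 0.55 [236.0, 207.0, 249.0, 217.0]
hinge 0.91 [120.0, 251.0, 171.0, 287.0]
screwdriver 0.62 [139.0, 282.0, 210.0, 335.0]
screwdriver 0.25 [207.0, 143.0, 336.0, 257.0]
side {'vfov': 46.793, 'cx': 325.505, 'cy': 200.13, 'R': [[-0.991, -0.133, 0.018], [-0.1, 0.648, -0.755], [0.089, -0.75, -0.656]], 't': [0.611, 0.137, 1.298], 'shot': 2}
tote 0.89 [326.0, 163.0, 394.0, 244.0]
red_tumbler 0.88 [296.0, 218.0, 321.0, 255.0]
red_tumbler 0.86 [236.0, 
[... 440 characters left out ...]

{'clock': 1.05, 'joint_pos': array([ 1.07189993,  0.47695878,  0.02237747,  1.55541388, -0.01147208,
        1.10930659, -0.08309782]), 'qd': array([-0.00108524,  0.00065779,  0.00056016, -0.00046428,  0.00179537,
       -0.00048386,  0.00066206]), 'tau': array([-3.18410112e-04, -5.82721138e+01,  1.53340191e+00, -2.72940141e+01,
       -5.44073421e-02,  9.85223305e-03,  5.48104163e-05]), 'eef_pos': array([ 0.25713881, -0.6241129 ,  0.23368527]), 'orientation': array([9.80969135e-01, 1.94163734e-01, 5.63917848e-06, 2.01005082e-05]), 'wrist_force': array([-0.37665313, -0.61932261, -0.29730572]), 'wrist_torque': array([ 0.00832069, -0.03380643,  0.0351458 ]), 'finger_gap': 0.08810084708328329}
```

```bash
python3 -c "
import cv2,numpy as np
cv2.imwrite('pics/c0.png',cv2.resize(np.vstack([cv2.imread('pics/scene0.png'),cv2.imread('pics/side0.png')]),(480,600),interpolation=cv2.INTER_AREA))"
```

```text
(no output)
```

View pics/scene0.png

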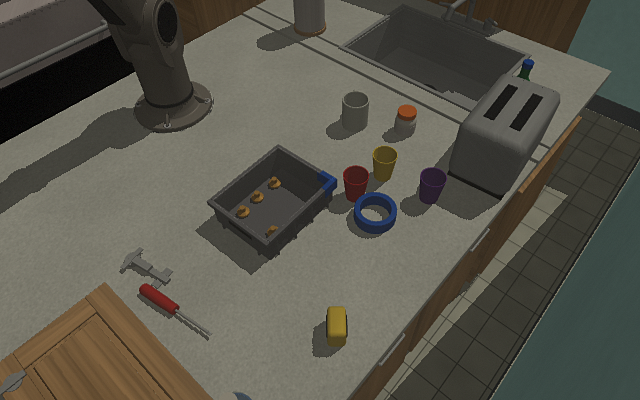

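View pics/side0.png

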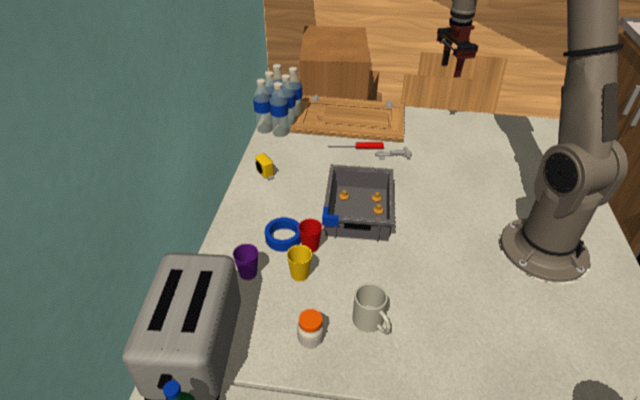

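The scene view shows red at (356,183), yellow at (385,163) and the look-alike purple at (432,186). The tote's taped corner is at (328,181), and the knobs lie toward the left and bottom. Next I fit the poses.

```bash
cat > fit.py <<'E'
from h import *
from scipy.optimize import minimize
a=np.linspace(0,2*np.pi,40)[:-1]
def cyl(p,prof): return np.vstack([np.c_[p[0]+r*np.cos(a),p[1]+r*np.sin(a),0*a+z+(p[2] if len(p)>2 else 0)] for r,z in prof])
def box(p):
    c,s=np.cos(p[2]),np.sin(p[2])
    L=np.array([[x*i,y*j,z] for x,y,z in((.115,.09,0),(.123,.098,.066),(.123,.098,.08)) for i in(-1,1) for j in(-1,1)])
    return np.c_[p[0]+c*L[:,0]-s*L[:,1],p[1]+s*L[:,0]+c*L[:,1],L[:,2]]
def mask(im,P,k=4):
    m=np.zeros((400*k,640*k),np.uint8);q=cv2.convexHull(np.round(proj(im,P)*k).astype(np.int32));cv2.fillConvexPoly(m,q,1)
    return cv2.resize(m.astype(np.float32),(640,400),interpolation=cv2.INTER_AREA)
def fit(views,fn,p0,steps):
    # views: list of (im,region,ignore)
    def cost(p): return sum((np.abs(mask(im,fn(p))-r)*(~ig)).sum()/r.sum() for im,r,ig in views)
    S=np.vstack([p0]+[np.array(p0)+np.eye(len(p0))[i]*steps[i] for i in range(len(p0))])
    r=minimize(cost,p0,method='Nelder-Mead',options=dict(initial_simplex=S,xatol=2e-4,fatol=1e-4,maxiter=200));return r.x,r.fun
TUM=[(.023,0),(.032,.08)]
def col(im,name):
    h,s,v=cv2.split(cv2.cvtColor(im['frame'],cv2.COLOR_RGB2HSV))
    return {'red':((h<8)|(h>172))&(s>120)&(v>40),'yellow':(h>18)&(h<34)&(s>110)&(v>60)}[name]
E
cat > m.py <<'E'
from fit import *
S,D=manip.get_image('scene'),manip.get_image('side')
none=np.zeros((400,640),bool)
def pick(im,l,u,v):
    for r in manip.trace(im,l):
        b=r['box']
        if b[0]<u<b[2] and b[1]<v<b[3]: return r['region']
T={}
for l,us,ud in(('tote',(270,200),(360,200)),('red_tumbler',(356,183),(311,236)),('yellow_tumbler',(385,163),(300,263))):
    T[l]=[pick(S,l,*us),pick(D,l,*ud)]
    print(l,[r is not None and r.sum() for r in T[l]])
    if 'tote' in l:
        p0=[*ray(S,272,215,0)[:2],0]; best=min((fit([(S,T[l][0],none),(D,T[l][1],none)],box,[p0[0],p0[1],y],[.02,.02,.1]) for y in np.radians([-110,-90,-70,-50,-20,10,40,70])),key=lambda r:r[1])
        print(l,best[0],np.degrees(best[0][2]),best[1])
    else:
        igs=none
        p0=ray(S,us[0],us[1],.04)[:2]
        ig=[none,none]
        if l[0]=='r': # yellow occludes red in side
            y=pick(D,'yellow_tumbler',300,263); ig=[none,cv2.dilate(y.astype(np.uint8),np.ones((3,3)))>0 if y is not None else none]
        ok=[(im,r,g) for im,r,g in zip((S,D),T[l],ig) if r is not None]
        print(l,fit(ok,lambda p:cyl(p,TUM),p0,[.02,.02]))
        for v in ok: print('  single',fit([v],lambda p:cyl(p,TUM),p0,[.02,.02]))
for l,us,prof in(('tape_roll',(376,213),[(.052,0),(.052,.036)]),('mug',(355,110),[(.038,0),(.038,.09)]),('filler',(405,120),[(.03,0),(.03,.075)])):
    r=pick(S,l,*us)
    if r is not None: print(l,fit([(S,r,none)],lambda p:cyl(p,prof),ray(S,*us,.02)[:2],[.02,.02]))
print('tape corner approx',ray(S,328,181,.08),'purple',ray(S,432,186,.04),'knobs',[ray(S,*k,.014).round(3).tolist() for k in((274,183),(257,197),(242,211),(271,230))])
E
python3 m.py
```

```text
tote [np.int64(7967), np.int64(4667)]
tote [ 0.52871038 -0.07635836 -1.52767966] -87.52959673380232 0.16455285144912501
red_tumbler [np.int64(695), np.int64(617)]
red_tumbler (array([0.64662702, 0.09315746]), np.float64(0.16153279969217493))
  single (array([0.64777637, 0.0922708 ]), np.float64(0.11007194244604317))
  single (array([0.64636343, 0.09185826]), np.float64(0.03879659643435981))
yellow_tumbler [np.int64(715), np.int64(716)]
yellow_tumbler (array([0.65980768, 0.19385871]), np.float64(0.15889545161542368))
  single (array([0.6620778 , 0.19235306]), np.float64(0.04729020979020979))
  single (array([0.65836395, 0.19371912]), np.float64(0.05211243016759776))
tape_roll (array([0.73092941, 0.06873463]), np.float64(0.319064901793339))
mug (array([0.4761629 , 0.30426387]), np.float64(0.03399555774925962))
filler (array([0.60657304, 0.37158655]), np.float64(0.0955824088748019))
tape corner approx [0.61174339 0.03067721 0.08      ] purple [0.79627674 0.21371767 0.04      ] knobs [[0.472, -0.024, 0.014], [0.472, -0.085, 0.014], [0.477, -0.14, 0.014], [0.572, -0.133, 0.014]]
```

Emit:
step_arm:
  plan:
    - {"dx": 0.5,"dy": 0.92,"dz": 0,"spin": 0.3}
    - {"dx": 1.0,"dy": 1.84,"dz": 0,"spin": 0.6}
    - {"dx": 1.5,"dy": 2.76,"dz": 0,"spin": 0.9}
    - {"dx": 2.0,"dy": 3.68,"dz": 0,"spin": 1.2}
    - {"dx": 2.5,"dy": 4.6,"dz": 0,"spin": 1.5}
    - {"dx": 3.0,"dy": 5.52,"dz": 0,"spin": 1.8}
    - {"dx": 3.5,"dy": 6.44,"dz": 0,"spin": 2.1}
    - {"dx": 4.0,"dy": 7.36,"dz": 0,"spin": 2.4}
  jaw: 87.8

```text
clock: 2.65
eef_pos: [0.4578, -0.2546, 0.234]
orientation: [0.935, 0.356, 0.0, 0.0]
wrist_force: [-0.1, -0.1, 0.3]
finger_gap: 0.0877
```

Emit:
step_arm:
  plan:
    - {"dx": 0.54,"dy": 0.99,"dz": 0,"spin": 0.3}
    - {"dx": 1.08,"dy": 1.98,"dz": 0,"spin": 0.6}
    - {"dx": 1.62,"dy": 2.97,"dz": 0,"spin": 0.9}
    - {"dx": 2.16,"dy": 3.96,"dz": 0,"spin": 1.2}
    - {"dx": 2.7,"dy": 4.95,"dz": 0,"spin": 1.6}
    - {"dx": 3.24,"dy": 5.94,"dz": 0,"spin": 1.9}
    - {"dx": 3.78,"dy": 6.94,"dz": -0.4,"spin": 2.2}
    - {"dx": 3.78,"dy": 6.94,"dz": -1.0,"spin": 2.2}

```text
clock: 3.65
eef_pos: [0.6483, 0.099, 0.1843]
orientation: [0.867, 0.498, 0.003, -0.001]
wrist_force: [0.5, -1.3, -0.9]
finger_gap: 0.0879
```

Run:
```python
from h import *
w=manip.get_image('wrist')
save(w,'w1.png'); s=manip.read_state(); print(s['eef_pos'],s['orientation'],s['joint_pos'])
print({k:np.round(v,3).tolist() for k,v in w.items() if k!='frame'})
c=np.array([.0+.647,.0925,.08]);print(proj(w,c),proj(w,[.66,.1937,.08]))
for l in('red_tumbler','yellow_tumbler'):
    for r in manip.trace(w,l): print(l,r['p'],r['box'])
```

```text
[0.64515809 0.09496598 0.17902567] [ 0.86816834  0.49626493 -0.00185454 -0.00118868] [ 0.04609033  0.52555929 -0.40166218  1.63994655  0.22939338  1.02734743
 -0.95922203]
{'vfov': 66.784, 'cx': 318.197, 'cy': 191.908, 'R': [[0.863, -0.505, 0.002], [-0.49, -0.836, 0.247], [-0.123, -0.215, -0.969]], 't': [-0.509, 0.383, 0.443], 'shot': 6}
[[321.13606946 201.40896652]] [[271.58142741  88.77428406]]
red_tumbler 0.86 [367.7, 0.0, 451.9, 38.4]
red_tumbler 0.6 [286.8, 164.3, 362.8, 235.0]
```

View pics/w1.png

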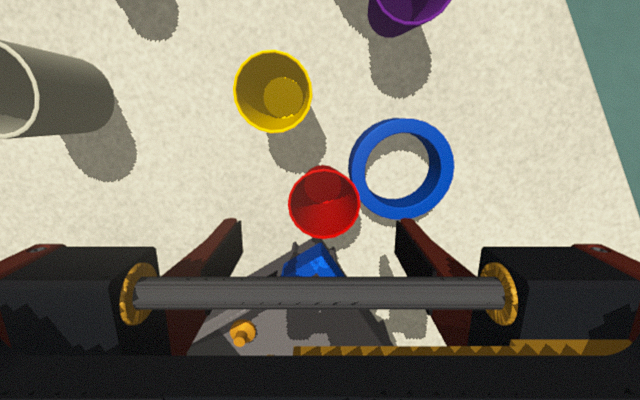

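The wrist view shows the red rim at (324,203) and the yellow rim at (273,91), within 2–3 px of prediction. I'll descend with the jaw axis clear of the tote corner.

Emit:
step_arm:
  plan:
    - {"dx": 0.06,"dy": -0.09,"dz": -0.2,"spin": 0}
    - {"dx": 0.06,"dy": -0.09,"dz": -0.6,"spin": 0}
    - {"dx": 0.06,"dy": -0.09,"dz": -1.0,"spin": 0}
    - {"dx": 0.06,"dy": -0.09,"dz": -1.4,"spin": 0}
    - {"dx": 0.06,"dy": -0.09,"dz": -1.8,"spin": 0}
    - {"dx": 0.06,"dy": -0.09,"dz": -2.14,"spin": 0}
    - {"dx": 0.06,"dy": -0.09,"dz": -2.14,"spin": 0}
    - {"dx": 0.06,"dy": -0.09,"dz": -2.14,"spin": 0}

```text
clock: 4.8
eef_pos: [0.6492, 0.0875, 0.0759]
orientation: [0.869, 0.494, -0.001, -0.0]
wrist_force: [0.3, 0.2, 0.4]
finger_gap: 0.0877
```

Emit:
step_arm:
  plan:
    - {"dz": 0}
    - {"dz": 0}
    - {"dz": 0}
    - {"dz": 0}
    - {"dz": 0}
    - {"dz": 0}
    - {"dz": 0}
    - {"dz": 0}
  jaw: 45

```text
invalid input
```

Emit:
step_arm:
  plan:
    - {"dx": -0.02,"dy": 0.06,"dz": -0.1,"spin": 0}
    - {"dx": -0.02,"dy": 0.06,"dz": -0.1,"spin": 0}
    - {"dx": -0.02,"dy": 0.06,"dz": -0.1,"spin": 0}
    - {"dx": -0.02,"dy": 0.06,"dz": -0.1,"spin": 0}
    - {"dx": -0.02,"dy": 0.06,"dz": -0.1,"spin": 0}
    - {"dx": -0.02,"dy": 0.06,"dz": -0.1,"spin": 0}
    - {"dx": -0.02,"dy": 0.06,"dz": -0.1,"spin": 0}
    - {"dx": -0.02,"dy": 0.06,"dz": -0.1,"spin": 0}
  jaw: 45

```text
clock: 5.8
eef_pos: [0.6484, 0.0906, 0.0711]
orientation: [0.869, 0.494, -0.001, 0.0]
wrist_force: [0.2, 0.6, 2.7]
finger_gap: 0.0628
```

Emit:
step_arm:
  plan:
    - {"dx": 0,"dy": 0,"dz": 0.2,"spin": 0}
    - {"dx": 0,"dy": 0,"dz": 0.6,"spin": 0}
    - {"dx": 0,"dy": 0,"dz": 1.0,"spin": 0}
    - {"dx": 0,"dy": 0,"dz": 1.4,"spin": 0}
    - {"dx": 0,"dy": 0,"dz": 1.8,"spin": 0}
    - {"dx": 0,"dy": 0,"dz": 2.0,"spin": 0}
    - {"dx": 0,"dy": 0.3,"dz": 2.0,"spin": 0}
    - {"dx": 0.1,"dy": 0.8,"dz": 2.0,"spin": 0}

```text
clock: 6.8
eef_pos: [0.6529, 0.1308, 0.1704]
orientation: [0.87, 0.494, -0.002, -0.0]
wrist_force: [0.7, -0.5, -0.4]
finger_gap: 0.0631
```

Run:
```python
from fit import *
w=manip.get_image('wrist'); S=manip.get_image('scene'); D=manip.get_image('side')
s=manip.read_state(); e=s['eef_pos']; print(e,s['finger_gap'],s['wrist_force'])
a=np.vstack([w['frame'][:250,100:500],cv2.resize(np.hstack([S['frame'][80:230,290:460],D['frame'][160:310,210:380]]),(400,176))])
cv2.imwrite('pics/w2.png',cv2.resize(a[:,:,::-1],None,fx=1.4,fy=1.4))
n=np.zeros((400,640),bool)
for im in(S,D):
    m=col(im,'yellow'); r=[x for x in manip.trace(im,'yellow_tumbler')][:3]; print([(round(x['p'],2),x['box']) for x in r])
    m=col(im,'red');k,l,st,c=cv2.connectedComponentsWithStats(m.astype(np.uint8)); print('red',[ (st[i].tolist()) for i in range(1,k) if st[i][4]>80])
```

```text
[0.65253256 0.1331668  0.17020455] 0.06275400467374315 [-0.85255626  0.18067088  0.08477498]
[(0.67, [371.9, 150.0, 399.3, 180.9]), (0.33, [205.1, 146.2, 337.2, 259.5])]
red [[358, 128, 24, 38, 547], [139, 283, 40, 32, 507]]
[(0.73, [285.3, 247.4, 312.1, 282.3])]
red [[356, 142, 28, 7, 191], [290, 160, 36, 29, 508], [289, 191, 50, 48, 888]]
```

View pics/w2.png

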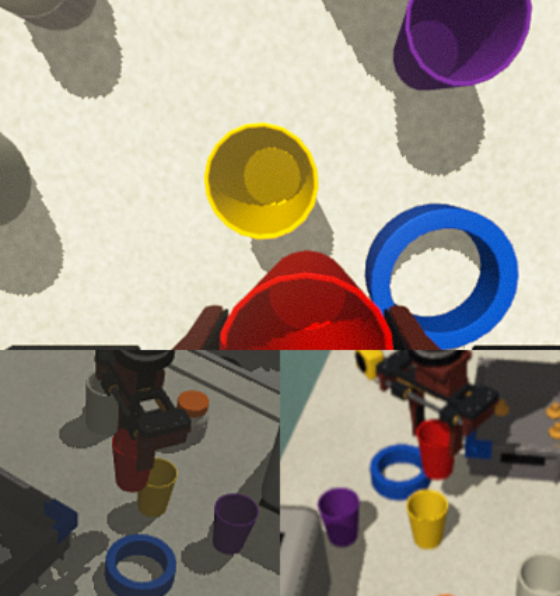

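Run:
```python
from fit import *
w=manip.get_image('wrist');e=manip.read_state()['eef_pos'];print(e)
m=cv2.morphologyEx(col(w,'yellow').astype(np.uint8),cv2.MORPH_OPEN,np.ones((3,3)))
k,l,st,c=cv2.connectedComponentsWithStats(m);i=1+st[1:,4].argmax();print(st[i])
n=np.zeros((400,640),bool)
p,fv=fit([(w,(l==i),n)],lambda p:cyl(p,[(.032,.08)]),ray(w,*c[i],.08)[:2],[.01,.01]);print('yellow',p,fv,(p-e[:2])/.05)
# red rim: fit with visible part
mr=col(w,'red');ys,xs=np.where(mr);print('red',xs.min(),xs.max(),ys.min(),'pred',[proj(w,cyl([e[0],e[1]],[(.032,e[2]+.009)])) [:,j].min().round(1) for j in(0,1)],proj(w,cyl([e[0],e[1]],[(.032,e[2]+.009)]))[:,0].max())
```

```text
[0.65308901 0.12949761 0.17039634]
[ 245   87   82   84 5371]
yellow [0.6591964  0.19065378] 0.014173338298268478 [0.12214767 1.22312341]
red 0 639 179 pred [np.float64(257.8), np.float64(191.7)] 383.1959461279587
```

Emit:
step_arm:
  plan:
    - {"dx": 0.05,"dy": 0.4,"dz": 0,"spin": 0}
    - {"dx": 0.1,"dy": 0.8,"dz": 0,"spin": 0}
    - {"dx": 0.13,"dy": 1.1,"dz": 0,"spin": 0}
    - {"dx": 0.15,"dy": 1.23,"dz": 0,"spin": 0}
    - {"dx": 0.15,"dy": 1.23,"dz": 0,"spin": 0}
    - {"dx": 0.15,"dy": 1.23,"dz": -0.2,"spin": 0}
    - {"dx": 0.15,"dy": 1.23,"dz": -0.4,"spin": 0}
    - {"dx": 0.15,"dy": 1.23,"dz": -0.4,"spin": 0}

```text
clock: 8.1
eef_pos: [0.6598, 0.19, 0.1488]
orientation: [0.87, 0.494, -0.003, 0.0]
wrist_force: [-0.0, 0.0, -0.8]
finger_gap: 0.0632
```

Emit:
step_arm:
  plan:
    - {"dx": 0.02,"dy": 0.02,"dz": -0.15,"spin": 0}
    - {"dx": 0.02,"dy": 0.02,"dz": -0.3,"spin": 0}
    - {"dx": 0.02,"dy": 0.02,"dz": -0.45,"spin": 0}
    - {"dx": 0.02,"dy": 0.02,"dz": -0.6,"spin": 0}
    - {"dx": 0.02,"dy": 0.02,"dz": -0.75,"spin": 0}
    - {"dx": 0.02,"dy": 0.02,"dz": -0.88,"spin": 0}
    - {"dx": 0.02,"dy": 0.02,"dz": -0.88,"spin": 0}
    - {"dx": 0.02,"dy": 0.02,"dz": -0.88,"spin": 0}

```text
clock: 9.1
eef_pos: [0.6609, 0.1911, 0.105]
orientation: [0.87, 0.494, -0.003, 0.0]
wrist_force: [0.5, -0.3, -0.5]
finger_gap: 0.0631
```

Emit:
step_arm:
  plan:
    - {"dx": 0,"dy": 0,"dz": 0,"spin": 0}
    - {"dx": 0,"dy": 0,"dz": 0,"spin": 0}
    - {"dx": 0,"dy": 0,"dz": 0,"spin": 0}
    - {"dx": 0,"dy": 0,"dz": 0,"spin": 0}
    - {"dx": 0,"dy": 0,"dz": 0,"spin": 0}
    - {"dx": 0,"dy": 0,"dz": 0,"spin": 0}
    - {"dx": 0,"dy": 0,"dz": 0.3,"spin": 0}
    - {"dx": 0,"dy": 0,"dz": 0.8,"spin": 0}
  jaw: 87.8

```text
clock: 10.1
eef_pos: [0.6605, 0.191, 0.1454]
orientation: [0.87, 0.494, -0.004, -0.0]
wrist_force: [1.1, -1.1, 0.1]
finger_gap: 0.0876
```

Run:
```python
from fit import *
w=manip.get_image('wrist'); S=manip.get_image('scene'); D=manip.get_image('side')
e=manip.read_state()['eef_pos'];print(e)
n=np.zeros((400,640),bool)
for z in(.09,.1,.11): print(z,proj(w,cyl([.66,.191],[(.032,z)])).min(0).round(),proj(w,cyl([.66,.191],[(.032,z)])).max(0).round())
a=np.vstack([w['frame'][:250,100:500],cv2.resize(np.hstack([S['frame'][80:230,290:460],D['frame'][160:310,210:380]]),(400,176))])
cv2.imwrite('pics/w3.png',cv2.resize(a[:,:,::-1],None,fx=1.4,fy=1.4))
for im in(S,D):
  for cn in('red','yellow'):
    k,l,st,c=cv2.connectedComponentsWithStats(col(im,cn).astype(np.uint8)); print(cn,[ (st[i].tolist()) for i in range(1,k) if st[i][4]>80])
  for z in(0,.08,.1,.105,.11): q=proj(im,cyl([.66,.191],[(.032 if z else .023,z)]));print(z,q.min(0).round(1),q.max(0).round(1))
```

```text
[0.6621083  0.19169216 0.1471096 ]
0.09 [274. 167.] [363. 252.]
0.1 [272. 170.] [366. 258.]
0.11 [270. 173.] [368. 265.]
red [[373, 138, 25, 25, 458], [139, 283, 40, 32, 505]]
yellow [[373, 154, 25, 28, 364], [327, 306, 20, 41, 748]]
0 [372.7 168.8] [390.  181.7]
0.08 [371.3 145.2] [396.7 163.4]
0.1 [371.9 139.6] [397.6 157.8]
0.105 [372.  138.2] [397.8 156.4]
0.11 [372.1 136.7] [398. 155.]
red [[356, 142, 28, 7, 192], [281, 182, 36, 30, 513], [287, 219, 45, 43, 655]]
yellow [[255, 153, 19, 25, 299], [287, 252, 25, 29, 380]]
0 [290.5 267.5] [308.  281.1]
0.08 [285.9 244.2] [311.4 263.1]
0.1 [285.5 238.7] [311.3 257.6]
0.105 [285.5 237.3] [311.3 256.2]
0.11 [285.4 235.9] [311.3 254.8]
```

View pics/w3.png

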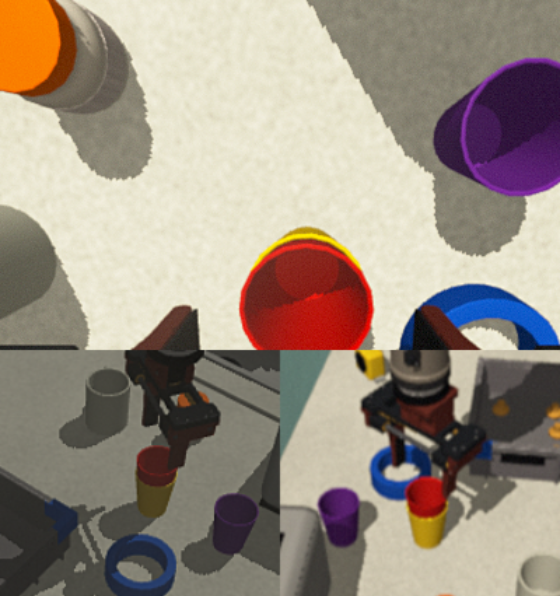

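Red is nested: its rim top is at z≈0.105, so it is seated about 25 mm up and upright. On to the tote rim.

Emit:
step_arm:
  plan:
    - {"dx": 0,"dy": 0,"dz": 0.2,"spin": 0}
    - {"dx": -0.4,"dy": -0.6,"dz": 0.4,"spin": 0.5}
    - {"dx": -1.0,"dy": -1.55,"dz": 0.4,"spin": 1.1}
    - {"dx": -1.6,"dy": -2.5,"dz": 0.4,"spin": 1.7}
    - {"dx": -2.2,"dy": -3.45,"dz": 0.4,"spin": 2.3}
    - {"dx": -2.8,"dy": -4.4,"dz": 0.4,"spin": 2.9}
    - {"dx": -3.4,"dy": -5.3,"dz": 0.4,"spin": 3.5}
    - {"dx": -4.0,"dy": -6.2,"dz": 0.4,"spin": 4.1}

```text
clock: 11.25
eef_pos: [0.4609, -0.1198, 0.1672]
orientation: [0.694, 0.72, -0.001, 0.001]
wrist_force: [0.5, -1.0, 0.4]
finger_gap: 0.0877
```

Emit:
step_arm:
  plan:
    - {"dx": -0.4,"dy": -0.62,"dz": -0.1,"spin": 0}
    - {"dx": -0.4,"dy": -0.62,"dz": -0.3,"spin": 0}
    - {"dx": -0.4,"dy": -0.62,"dz": -0.3,"spin": 0}
    - {"dx": -0.4,"dy": -0.62,"dz": -0.3,"spin": 0}
    - {"dx": -0.4,"dy": -0.62,"dz": -0.3,"spin": 0}
    - {"dx": -0.4,"dy": -0.62,"dz": -0.3,"spin": 0}
    - {"dx": -0.4,"dy": -0.62,"dz": -0.3,"spin": 0}
    - {"dx": -0.4,"dy": -0.62,"dz": -0.3,"spin": 0}

```text
clock: 12.25
eef_pos: [0.4409, -0.1508, 0.1522]
orientation: [0.694, 0.72, -0.001, 0.001]
wrist_force: [0.4, 0.1, 0.8]
finger_gap: 0.0877
```

```bash
cat > t.py <<'E'
from fit import *
w=manip.get_image('wrist'); S=manip.get_image('scene');s=manip.read_state();e=s['eef_pos'];print(e,s['orientation'],s['joint_pos'])
p=[.5287,-.0764,-1.5277]
c_,s_=np.cos(p[2]),np.sin(p[2])
def W(q): q=np.array(q,float)/1000; return np.array([p[0]+c_*q[0]-s_*q[1],p[1]+s_*q[0]+c_*q[1],q[2]])
a=w['frame'].copy();b=S['frame'].copy()
for im,o in((w,a),(S,b)):
  for A in((123,98),(111,86)):
    Q=proj(im,[W((i*A[0],j*A[1],80)) for i,j in((-1,-1),(1,-1),(1,1),(-1,1))]);cv2.polylines(o,[np.round(Q*8).astype(np.int32)],True,(0,255,0),1,cv2.LINE_AA,3)
  q=proj(im,[W((70,-92,80))])[0];cv2.drawMarker(o,tuple(int(x) for x in q),(255,0,255),0,8,1)
  print('rim',q)
print('rim pt',W((70,-92,80)),'foot',W((-115,90,0)))
b=cv2.resize(b[130:270,195:345],(600,560))[:, :]
cv2.imwrite('pics/t1.png',np.hstack([cv2.resize(a,(480,300)),cv2.resize(b,(320,300))])[:,:,::-1])
E
python3 t.py
```

```text
[ 0.4408954  -0.15083338  0.15221076] [ 0.6938739   0.72009551 -0.00095478  0.0007524 ] [ 0.62905289  0.28183338 -0.50042736  2.09333032  0.18897789  0.8083514
  0.05114351]
rim [317.65692604 204.16664967]
rim [224.23898316 188.82938429]
rim pt [ 0.43980123 -0.15029864  0.08      ] foot [0.61366189 0.04237069 0.        ]
```

View pics/t1.png

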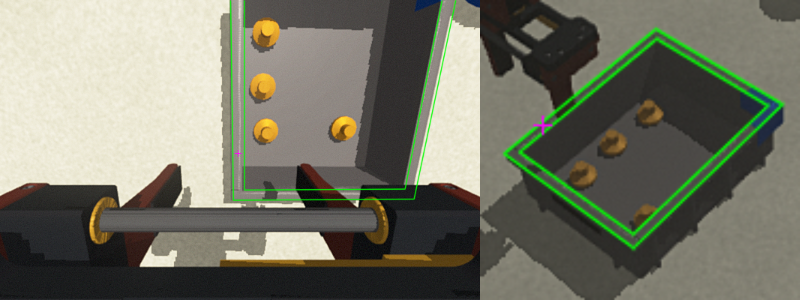

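The rim overlay matches in both views: the long -y wall is at wrist x≈236 of 480, and the knobs sit well below the fingertip depth. Descending.

Emit:
step_arm:
  plan:
    - {"dx": -0.02,"dy": 0,"dz": -0.3,"spin": 0}
    - {"dx": -0.02,"dy": 0,"dz": -0.6,"spin": 0}
    - {"dx": -0.02,"dy": 0,"dz": -0.9,"spin": 0}
    - {"dx": -0.02,"dy": 0,"dz": -1.2,"spin": 0}
    - {"dx": -0.02,"dy": 0,"dz": -1.5,"spin": 0}
    - {"dx": -0.02,"dy": 0,"dz": -1.72,"spin": 0}
    - {"dx": -0.02,"dy": 0,"dz": -1.72,"spin": 0}
    - {"dx": -0.02,"dy": 0,"dz": -1.72,"spin": 0}
  jaw: 50

```text
clock: 13.35
eef_pos: [0.4402, -0.1508, 0.0664]
orientation: [0.694, 0.72, -0.001, 0.001]
wrist_force: [0.5, 0.3, -0.8]
finger_gap: 0.0498
```

Emit:
step_arm:
  plan:
    - {"dx": 0,"dy": 0,"dz": 0,"spin": 0}
    - {"dx": 0,"dy": 0,"dz": 0,"spin": 0}
    - {"dx": 0,"dy": 0,"dz": 0,"spin": 0}
    - {"dx": 0,"dy": 0,"dz": 0,"spin": 0}
    - {"dx": 0,"dy": 0,"dz": 0,"spin": 0}
    - {"dx": 0,"dy": 0,"dz": 0,"spin": 0}
    - {"dx": 0,"dy": 0,"dz": 0,"spin": 0}
    - {"dx": 0,"dy": 0,"dz": 0,"spin": 0}
  jaw: 0

```text
clock: 14.35
eef_pos: [0.4399, -0.1509, 0.0665]
orientation: [0.694, 0.72, -0.001, 0.001]
wrist_force: [-2.8, -0.9, 3.1]
finger_gap: 0.0118
```

Run:
```python
from fit import *
from scipy.spatial.transform import Rotation as Ro
s=manip.read_state();e=s['eef_pos'];print(e,s['finger_gap'],s['wrist_force'])
foot=np.array([.61366,.04237,0]);yaw=-1.5277
k=Ro.from_euler('z',yaw).apply(np.array([-1,-1,0])/2**.5)
g=e+[0,0,.008]  # grasp pt
g=np.array([.4398,-.1505,.074])
for th in(5,10,15,20,25,28,30,32):
    R=Ro.from_rotvec(k*np.radians(th)); d=R.apply(g-foot)+foot-g; print(th,d.round(4),(d/.05).round(3))
```

```text
[ 0.43993129 -0.15094261  0.06647075] 0.011818118425064859 [-2.78587918 -0.86100192  3.09911355]
5 [0.005  0.0055 0.0223] [0.101 0.11  0.447]
10 [0.0114 0.0124 0.044 ] [0.227 0.248 0.879]
15 [0.0189 0.0206 0.0647] [0.379 0.413 1.294]
20 [0.0277 0.0302 0.0843] [0.554 0.604 1.687]
25 [0.0376 0.041  0.1028] [0.752 0.819 2.056]
28 [0.044  0.048  0.1132] [0.881 0.96  2.265]
30 [0.0485 0.0529 0.1199] [0.971 1.058 2.398]
32 [0.0532 0.058  0.1264] [1.064 1.159 2.527]
```

Emit:
step_arm:
  plan:
    - {"dx": 0.03,"dy": 0.03,"dz": 0.11,"spin": 0.02}
    - {"dx": 0.05,"dy": 0.05,"dz": 0.22,"spin": 0.04}
    - {"dx": 0.08,"dy": 0.08,"dz": 0.34,"spin": 0.06}
    - {"dx": 0.1,"dy": 0.11,"dz": 0.45,"spin": 0.08}
    - {"dx": 0.13,"dy": 0.14,"dz": 0.56,"spin": 0.1}
    - {"dx": 0.16,"dy": 0.17,"dz": 0.66,"spin": 0.12}
    - {"dx": 0.19,"dy": 0.21,"dz": 0.77,"spin": 0.15}
    - {"dx": 0.23,"dy": 0.25,"dz": 0.88,"spin": 0.17}

```text
clock: 15.35
eef_pos: [0.4515, -0.1383, 0.1108]
orientation: [0.685, 0.728, -0.001, 0.001]
wrist_force: [-0.2, 0.8, -4.6]
finger_gap: 0.0125
```

Run:
```python
from fit import *
s=manip.read_state();print(s['eef_pos'],s['finger_gap'],s['wrist_force'])
S=manip.get_image('scene');D=manip.get_image('side')
cv2.imwrite('pics/t2.png',np.hstack([cv2.resize(S['frame'][100:280,190:450],(440,305)),cv2.resize(D['frame'][130:290,220:450],(360,305)) ])[:,:,::-1])
```

```text
[ 0.45147108 -0.13826899  0.11080461] 0.012482089288512762 [-0.23034762  0.8010465  -4.55078693]
```

View pics/t2.png

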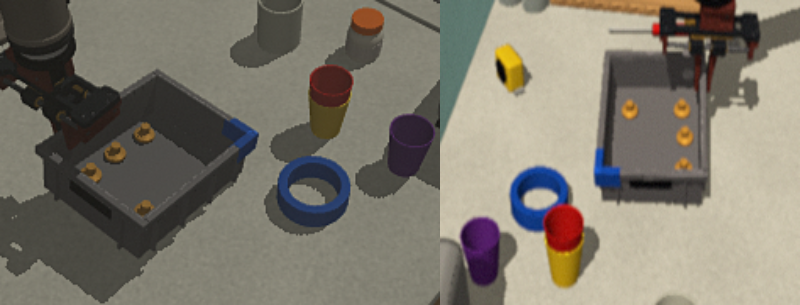

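```bash
cat > tf.py <<'E'
from fit import *
from scipy.spatial.transform import Rotation as Ro
FOOT=np.array([-.115,.09,0])
L=np.array([[x*i,y*j,z] for x,y,z in((.115,.09,0),(.123,.098,.066),(.123,.098,.08)) for i in(-1,1) for j in(-1,1)])
def pose(p): # foot x,y,z ; yaw; tilt components about tote x and y (deg)
    R=Ro.from_euler('z',p[3])*Ro.from_rotvec([np.radians(p[4]),np.radians(p[5]),0]); return R,np.array(p[:3])
def bx(p): R,f=pose(p);return R.apply(L-FOOT)+f
S=manip.get_image('scene');D=manip.get_image('side');st=manip.read_state()
n=np.zeros((400,640),bool);V=[]
for im,uv in((S,(285,185)),(D,(355,200))):
    rs=[r for r in manip.trace(im,'tote') if r['box'][0]<uv[0]<r['box'][2] and r['box'][1]<uv[1]<r['box'][3]]
    if rs:
        r=rs[0]['region'];m=np.zeros((400,640),np.uint8);pts=cv2.convexHull(np.argwhere(r)[:,::-1].astype(np.int32));cv2.fillConvexPoly(m,pts,1)
        print(rs[0]['p'],r.sum(),m.sum(),np.round(rs[0]['box']).tolist())
        ig=(m>0)&~r; V.append((im,r,ig))   # holes (gripper, knobs) ignored
e=st['eef_pos']
import sys
def cost(p):
    c=sum((np.abs(mask(im,bx(p))-r)*(~ig)).sum()/r.sum() for im,r,ig in V)
    low=bx(p)[:,2].min(); R,f=pose(p); g=R.apply(np.array([.070,-.092,.074])-FOOT)+f
    return c+ (low/.004)**2*.02 + (np.linalg.norm(g-(e+[0,0,.008]))/.006)**2*.02
def run():
    best=None
    for a,b in((-float(sys.argv[1]),-float(sys.argv[1])),(-2,-float(sys.argv[1])),(-float(sys.argv[1]),-2)):
        x0=np.array([.6137,.0424,0,-1.5277,a,b])
        Sx=np.vstack([x0]+[x0+np.eye(6)[i]*h for i,h in enumerate((.01,.01,.01,.05,5,5))])
        r=minimize(cost,x0,method='Nelder-Mead',options=dict(initial_simplex=Sx,maxiter=500,xatol=1e-4,fatol=1e-4))
        print(r.fun.round(4),r.x.round(4))
        if best is None or r.fun<best.fun:best=r
    p=best.x;P=bx(p);R,f=pose(p)
    print('bottom corners (-,-)(-,+)(+,-)(+,+) z',P[:4,2].round(4),'tilt',np.degrees(np.arccos(R.as_matrix()[2,2])).round(1),'yaw',np.degrees(p[3]).round(1))
    return p
if __name__=='__main__': print(e,st['finger_gap'],st['wrist_force']);p=run();np.save('p.npy',p)
E
python3 tf.py 7
```

```text
0.8 7708 8821 [210.0, 143.0, 341.0, 252.0]
0.78 4938 5454 [321.0, 155.0, 392.0, 242.0]
[ 0.45159425 -0.13843884  0.11056475] 0.012282316201015797 [ 2.62565590e-01 -2.84948555e-03 -4.32115061e+00]
0.0482 [ 6.1740e-01  4.0700e-02 -3.0000e-04 -1.5190e+00 -4.6009e+00 -9.0671e+00]
0.0556 [ 6.1810e-01  4.2700e-02  1.5000e-03 -1.5077e+00 -3.5583e+00 -9.1005e+00]
0.0537 [ 0.6167  0.0427  0.     -1.5024 -3.8985 -9.5885]
bottom corners (-,-)(-,+)(+,-)(+,+) z [ 0.0141 -0.0003  0.0503  0.0359] tilt 10.2 yaw -87.0
```

Emit:
step_arm:
  plan:
    - {"dx": 0.03,"dy": 0.04,"dz": 0.1,"spin": 0.02}
    - {"dx": 0.07,"dy": 0.08,"dz": 0.2,"spin": 0.04}
    - {"dx": 0.11,"dy": 0.12,"dz": 0.31,"spin": 0.06}
    - {"dx": 0.15,"dy": 0.16,"dz": 0.41,"spin": 0.08}
    - {"dx": 0.19,"dy": 0.21,"dz": 0.51,"spin": 0.1}
    - {"dx": 0.23,"dy": 0.26,"dz": 0.61,"spin": 0.12}
    - {"dx": 0.28,"dy": 0.31,"dz": 0.71,"spin": 0.15}
    - {"dx": 0.33,"dy": 0.36,"dz": 0.81,"spin": 0.17}

```text
clock: 16.65
eef_pos: [0.468, -0.1203, 0.1512]
orientation: [0.677, 0.736, -0.001, 0.001]
wrist_force: [-0.8, 0.1, -4.2]
finger_gap: 0.012
```

```bash
python3 tf.py 14
```

```text
0.65 7397 8357 [216.0, 141.0, 349.0, 242.0]
0.61 5794 6016 [314.0, 145.0, 387.0, 236.0]
[ 0.46861044 -0.1202146   0.15146763] 0.012451769002246602 [ 0.94290788 -0.23987386 -3.82511981]
0.0462 [ 6.27800e-01  2.94000e-02 -1.20000e-03 -1.50510e+00 -6.45010e+00
 -2.22218e+01]
0.0422 [ 6.28700e-01  3.05000e-02 -6.00000e-04 -1.49960e+00 -5.88070e+00
 -2.23591e+01]
0.043 [ 6.28600e-01  3.00000e-02 -1.30000e-03 -1.50420e+00 -6.27170e+00
 -2.23223e+01]
bottom corners (-,-)(-,+)(+,-)(+,+) z [ 0.0174 -0.0006  0.1048  0.0868] tilt 23.1 yaw -85.9
```

The deep grip resists rolling about the wall line: tilt is 22° about y but only 6° about x. I'll set it back down and regrip shallower at the fingertips, so the rim can roll in the pads.

Emit:
step_arm:
  plan:
    - {"dx": -0.1,"dy": -0.11,"dz": -0.2,"spin": -0.04}
    - {"dx": -0.18,"dy": -0.21,"dz": -0.42,"spin": -0.08}
    - {"dx": -0.25,"dy": -0.3,"dz": -0.64,"spin": -0.13}
    - {"dx": -0.31,"dy": -0.38,"dz": -0.86,"spin": -0.18}
    - {"dx": -0.36,"dy": -0.45,"dz": -1.08,"spin": -0.22}
    - {"dx": -0.4,"dy": -0.52,"dz": -1.3,"spin": -0.26}
    - {"dx": -0.44,"dy": -0.58,"dz": -1.5,"spin": -0.3}
    - {"dx": -0.46,"dy": -0.62,"dz": -1.66,"spin": -0.34}

```text
clock: 17.85
eef_pos: [0.4447, -0.1516, 0.0672]
orientation: [0.694, 0.72, -0.001, 0.001]
wrist_force: [-3.6, 1.7, 30.5]
finger_gap: 0.0116
```

```bash
python3 tf.py 1; python3 -c "
from h import *
S=manip.get_image('scene');D=manip.get_image('side')
cv2.imwrite('pics/t3.png',np.hstack([cv2.resize(S['frame'][100:280,190:450],(440,305)),cv2.resize(D['frame'][130:290,220:450],(360,305)) ])[:,:,::-1])"
```

```text
0.86 7750 8882 [206.0, 146.0, 340.0, 261.0]
0.73 4754 4965 [320.0, 165.0, 391.0, 245.0]
[ 0.44464437 -0.15144847  0.06722735] 0.011643838060551493 [ 0.27287121 -0.13497473 -2.44768279]
0.048 [ 0.6195  0.0413 -0.0022 -1.5296 -0.1911 -0.1304]
0.0499 [ 0.6193  0.0404 -0.0024 -1.5341 -0.1326 -0.1312]
0.0471 [ 6.193e-01  4.120e-02 -1.500e-03 -1.533e+00 -2.347e-01  0.000e+00]
bottom corners (-,-)(-,+)(+,-)(+,+) z [-0.0007 -0.0015 -0.0007 -0.0015] tilt 0.2 yaw -87.8
```

View pics/t3.png

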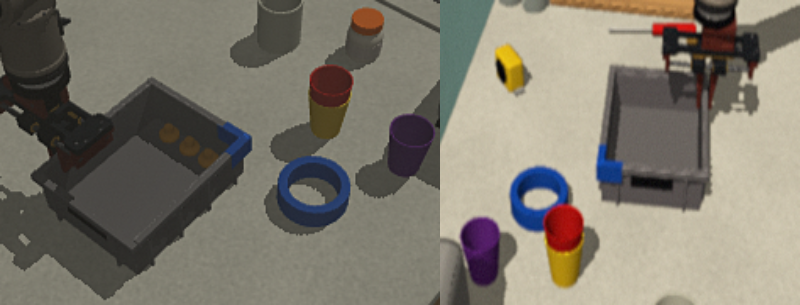

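Emit:
step_arm:
  plan:
    - {"dx": 0,"dy": 0,"dz": 0,"spin": 0}
    - {"dx": 0,"dy": 0,"dz": 0,"spin": 0}
    - {"dx": 0,"dy": 0,"dz": 0.1,"spin": 0}
    - {"dx": 0,"dy": 0,"dz": 0.2,"spin": 0}
    - {"dx": 0,"dy": 0,"dz": 0.3,"spin": 0}
    - {"dx": 0,"dy": 0,"dz": 0.38,"spin": 0}
    - {"dx": 0,"dy": 0,"dz": 0.38,"spin": 0}
    - {"dx": 0,"dy": 0,"dz": 0.38,"spin": 0}
  jaw: 26

```text
clock: 19.15
eef_pos: [0.4446, -0.1513, 0.0867]
orientation: [0.694, 0.72, -0.001, 0.001]
wrist_force: [0.2, -0.2, 0.3]
finger_gap: 0.0257
```

Emit:
step_arm:
  plan:
    - {"dx": 0,"dy": 0,"dz": 0,"spin": 0}
    - {"dx": 0,"dy": 0,"dz": 0,"spin": 0}
    - {"dx": 0,"dy": 0,"dz": 0,"spin": 0}
    - {"dx": 0,"dy": 0,"dz": 0,"spin": 0}
    - {"dx": 0,"dy": 0,"dz": 0,"spin": 0}
    - {"dx": 0,"dy": 0,"dz": 0,"spin": 0}
    - {"dx": 0,"dy": 0,"dz": 0,"spin": 0}
    - {"dx": 0,"dy": 0,"dz": 0,"spin": 0}
  jaw: 0

```text
clock: 20.15
eef_pos: [0.4445, -0.1513, 0.0866]
orientation: [0.694, 0.72, -0.001, 0.001]
wrist_force: [1.6, -0.0, -2.9]
finger_gap: 0.0117
```

Emit:
step_arm:
  plan:
    - {"dx": 0.07,"dy": 0.03,"dz": 0.2,"spin": 0.03}
    - {"dx": 0.14,"dy": 0.07,"dz": 0.4,"spin": 0.06}
    - {"dx": 0.21,"dy": 0.12,"dz": 0.62,"spin": 0.1}
    - {"dx": 0.28,"dy": 0.18,"dz": 0.84,"spin": 0.14}
    - {"dx": 0.36,"dy": 0.25,"dz": 1.06,"spin": 0.18}
    - {"dx": 0.44,"dy": 0.33,"dz": 1.27,"spin": 0.22}
    - {"dx": 0.53,"dy": 0.42,"dz": 1.48,"spin": 0.26}
    - {"dx": 0.62,"dy": 0.5,"dz": 1.69,"spin": 0.3}

```text
clock: 21.15
eef_pos: [0.4758, -0.1258, 0.1718]
orientation: [0.678, 0.735, -0.001, 0.0]
wrist_force: [0.4, 0.6, -3.9]
finger_gap: 0.0115
```

```bash
sed -i 's/.070,-.092,.074/.070,-.092,.078/; s/\[0,0,.008\]/[0,0,-.009]/; s/.6137,.0424,0,-1.5277/.6193,.0412,0,-1.53/' tf.py; python3 tf.py 14
```

```text
0.96 7764 8762 [217.0, 135.0, 346.0, 250.0]
0.7 5652 5889 [320.0, 146.0, 391.0, 238.0]
[ 0.47679498 -0.12571573  0.17238998] 0.011872563867981505 [-0.37800304  0.01187494 -3.42376665]
0.0506 [ 6.16800e-01  4.06000e-02 -7.00000e-04 -1.49870e+00 -1.42755e+01
 -1.37144e+01]
0.0544 [ 6.18700e-01  3.99000e-02 -8.00000e-04 -1.51670e+00 -1.46271e+01
 -1.32763e+01]
0.0508 [ 6.17000e-01  4.11000e-02 -1.00000e-04 -1.49930e+00 -1.41588e+01
 -1.34497e+01]
bottom corners (-,-)(-,+)(+,-)(+,+) z [ 0.0433 -0.0007  0.0972  0.0533] tilt 19.8 yaw -85.9
```

The shallow grip works: 14° about x, 13° about y, and the foot is in place. Continuing to 30°.

Emit:
step_arm:
  plan:
    - {"dx": 0.06,"dy": 0.06,"dz": 0.12,"spin": 0.03}
    - {"dx": 0.12,"dy": 0.13,"dz": 0.24,"spin": 0.06}
    - {"dx": 0.18,"dy": 0.2,"dz": 0.36,"spin": 0.09}
    - {"dx": 0.24,"dy": 0.27,"dz": 0.47,"spin": 0.12}
    - {"dx": 0.3,"dy": 0.34,"dz": 0.58,"spin": 0.15}
    - {"dx": 0.37,"dy": 0.43,"dz": 0.69,"spin": 0.18}
    - {"dx": 0.4,"dy": 0.46,"dz": 0.74,"spin": 0.2}
    - {"dx": 0.4,"dy": 0.46,"dz": 0.74,"spin": 0.2}

```text
clock: 22.35
eef_pos: [0.4957, -0.1031, 0.2083]
orientation: [0.668, 0.744, -0.001, 0.001]
wrist_force: [-1.2, 0.8, -3.9]
finger_gap: 0.0114
```

```bash
cat >> tf.py <<'E'
R,f=pose(p);a=S['frame'].copy();b=D['frame'].copy()
for im,o in((S,a),(D,b)):
    Q=proj(im,bx(p));cv2.polylines(o,[np.round(Q[[8,9,11,10]]*8).astype(np.int32)],True,(0,255,0),1,cv2.LINE_AA,3)
    c=proj(im,R.apply(np.array([[-.111,.086,.004]])-FOOT)+f)[0];cv2.drawMarker(o,tuple(int(x) for x in c),(255,0,255),0,6,1)
    for k in manip.trace(im,'knob1'): print('knob',round(k['p'],2),np.round(k['box']).tolist(),'corner',c.round())
cv2.imwrite('pics/t%s.png'%sys.argv[2],np.hstack([cv2.resize(a[100:280,190:450],(440,305)),cv2.resize(b[130:290,220:450],(360,305)) ])[:,:,::-1])
E
python3 tf.py 20 4
```

```text
0.84 7583 8400 [221.0, 131.0, 352.0, 242.0]
0.65 5934 6264 [315.0, 138.0, 387.0, 238.0]
[ 0.49536184 -0.10328288  0.20792564] 0.01187766144279176 [-0.29492223  0.12437273 -3.25484265]
0.0686 [ 6.14600e-01  4.06000e-02 -8.00000e-04 -1.47740e+00 -2.05506e+01
 -2.13870e+01]
0.0757 [ 6.16400e-01  3.80000e-02 -6.00000e-04 -1.49980e+00 -2.12003e+01
 -2.11163e+01]
0.0715 [ 6.15300e-01  4.06000e-02 -2.00000e-04 -1.46790e+00 -1.97972e+01
 -2.17706e+01]
bottom corners (-,-)(-,+)(+,-)(+,+) z [ 0.061  -0.0008  0.143   0.0813] tilt 29.7 yaw -84.7
knob 0.46 [318.0, 190.0, 331.0, 202.0] corner [330. 199.]
```

View pics/t4.png

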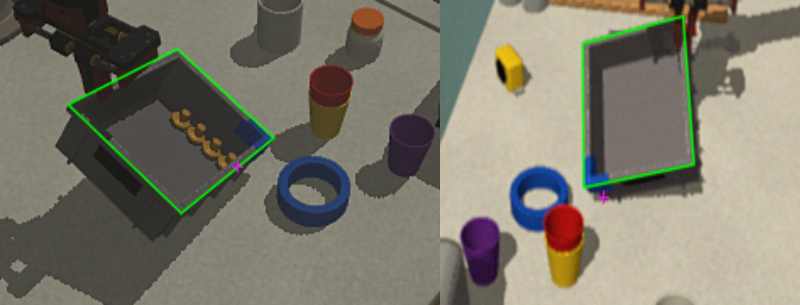

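Tilt is 29.7° and even, with the foot on the counter. But the knobs form a single file along the -x wall, at scene-crop (180,118) to (228,160), so the last is about 110 mm from the corner. That is not really "together". There is time, so I'll set the tote down, move the last knobs out of line and tip again.

Emit:
step_arm:
  plan:
    - {"dx": -0.16,"dy": -0.18,"dz": -0.3,"spin": -0.06}
    - {"dx": -0.32,"dy": -0.35,"dz": -0.6,"spin": -0.12}
    - {"dx": -0.46,"dy": -0.5,"dz": -0.92,"spin": -0.19}
    - {"dx": -0.59,"dy": -0.62,"dz": -1.24,"spin": -0.25}
    - {"dx": -0.71,"dy": -0.73,"dz": -1.56,"spin": -0.32}
    - {"dx": -0.81,"dy": -0.82,"dz": -1.86,"spin": -0.38}
    - {"dx": -0.92,"dy": -0.9,"dz": -2.16,"spin": -0.45}
    - {"dx": -1.02,"dy": -0.96,"dz": -2.39,"spin": -0.5}

```text
clock: 23.65
eef_pos: [0.4446, -0.1515, 0.0878]
orientation: [0.694, 0.72, -0.001, 0.001]
wrist_force: [-2.4, 2.9, 36.9]
finger_gap: 0.0115
```

Emit:
step_arm:
  plan:
    - {"dx": 0,"dy": 0,"dz": 0,"spin": 0}
    - {"dx": 0,"dy": 0,"dz": 0,"spin": 0}
    - {"dx": 0,"dy": 0,"dz": 0,"spin": 0}
    - {"dx": 0,"dy": 0,"dz": 0.5,"spin": 0}
    - {"dx": 0.4,"dy": 0.3,"dz": 1.0,"spin": 0}
    - {"dx": 1.0,"dy": 0.9,"dz": 1.2,"spin": 0}
    - {"dx": 1.3,"dy": 1.6,"dz": 1.2,"spin": 0}
    - {"dx": 1.3,"dy": 2.0,"dz": 1.2,"spin": 0}
  jaw: 30

```text
clock: 24.65
eef_pos: [0.511, -0.0491, 0.1484]
orientation: [0.693, 0.721, 0.0, 0.001]
wrist_force: [-1.2, -1.5, -0.6]
finger_gap: 0.0301
```

Run:
```python
from fit import *
w=manip.get_image('wrist');S=manip.get_image('scene');D=manip.get_image('side');s=manip.read_state();e=s['eef_pos'];print(e,s['orientation'])
h,sa,v=cv2.split(cv2.cvtColor(w['frame'],cv2.COLOR_RGB2HSV));np.savez('w.npz',f=w['frame'],**{k:w[k] for k in('vfov','cx','cy','R','t')})
for r in manip.trace(w,'knob1'):
    b=r['box'];c=[(b[0]+b[2])/2,(b[1]+b[3])/2];print('w',round(r['p'],2),np.round(b).tolist(),ray(w,*c,.014).round(4))
for r in manip.trace(S,'knob1'):
    b=r['box'];c=[(b[0]+b[2])/2,(b[1]+b[3])/2];print('s',round(r['p'],2),np.round(b).tolist(),ray(S,*c,.014).round(4))
save(w,'w5.png')
```

```text
[ 0.50961701 -0.05068708  0.14798616] [ 0.69327048  0.72067662 -0.00081482  0.0007709 ]
w 0.77 [367.0, 102.0, 404.0, 136.0] [0.5701 0.0163 0.014 ]
w 0.75 [399.0, 104.0, 436.0, 136.0] [0.5993 0.0162 0.014 ]
w 0.59 [300.0, 103.0, 334.0, 134.0] [0.507  0.0139 0.014 ]
w 0.59 [331.0, 101.0, 368.0, 134.0] [0.5368 0.016  0.014 ]
s 0.58 [299.0, 180.0, 308.0, 191.0] [0.536  0.0205 0.014 ]
s 0.51 [308.0, 187.0, 320.0, 200.0] [0.5743 0.018  0.014 ]
s 0.45 [290.0, 175.0, 303.0, 186.0] [0.51   0.0201 0.014 ]
```

View pics/w5.png

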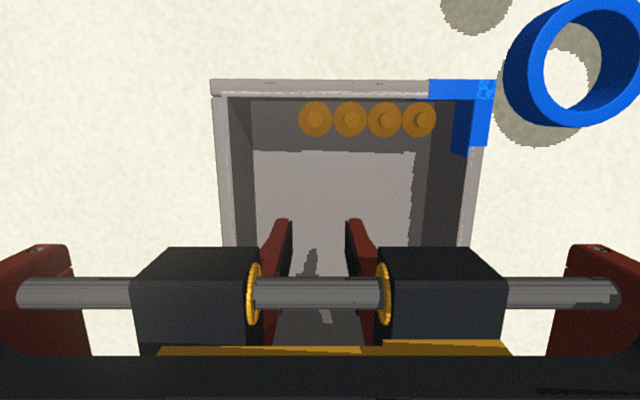

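The wrist view confirms a packed row of knobs along the taped short wall (stem centres at pixel row ~120, columns 315–419). I'll drag the farthest two out of line by their stems.

Emit:
step_arm:
  plan:
    - {"dx": -0.03,"dy": 0.7,"dz": 0,"spin": 0}
    - {"dx": -0.05,"dy": 1.33,"dz": -0.1,"spin": 0}
    - {"dx": -0.05,"dy": 1.33,"dz": -0.5,"spin": 0}
    - {"dx": -0.05,"dy": 1.33,"dz": -1.0,"spin": 0}
    - {"dx": -0.05,"dy": 1.33,"dz": -1.5,"spin": 0}
    - {"dx": -0.05,"dy": 1.33,"dz": -2.0,"spin": 0}
    - {"dx": -0.05,"dy": 1.33,"dz": -2.37,"spin": 0}
    - {"dx": -0.05,"dy": 1.33,"dz": -2.37,"spin": 0}
  jaw: 18

```text
clock: 25.9
eef_pos: [0.506, 0.013, 0.0283]
orientation: [0.695, 0.719, -0.002, 0.0]
wrist_force: [0.3, 0.3, 0.5]
finger_gap: 0.0179
```

Emit:
step_arm:
  plan:
    - {"dx": 0,"dy": 0,"dz": -0.03,"spin": 0}
    - {"dx": 0,"dy": 0,"dz": -0.03,"spin": 0}
    - {"dx": 0,"dy": 0,"dz": -0.03,"spin": 0}
    - {"dx": 0,"dy": 0,"dz": -0.03,"spin": 0}
    - {"dx": 0,"dy": -0.4,"dz": -0.03,"spin": 0}
    - {"dx": 0,"dy": -0.8,"dz": -0.03,"spin": 0}
    - {"dx": 0.4,"dy": -1.2,"dz": -0.03,"spin": 0}
    - {"dx": 0.8,"dy": -1.5,"dz": -0.03,"spin": 0}
  jaw: 0

```text
clock: 26.9
eef_pos: [0.547, -0.0632, 0.0275]
orientation: [0.695, 0.719, -0.002, 0.001]
wrist_force: [-0.2, 0.5, 2.7]
finger_gap: 0.0127
```

Emit:
step_arm:
  plan:
    - {"dx": 0,"dy": 0,"dz": 0,"spin": 0}
    - {"dx": 0,"dy": 0,"dz": 0.3,"spin": 0}
    - {"dx": -0.1,"dy": 0.5,"dz": 0.6,"spin": 0}
    - {"dx": -0.18,"dy": 1.2,"dz": 0.6,"spin": 0}
    - {"dx": -0.18,"dy": 1.6,"dz": 0.6,"spin": 0}
    - {"dx": -0.18,"dy": 1.6,"dz": 0.4,"spin": 0}
    - {"dx": -0.18,"dy": 1.6,"dz": 0.15,"spin": 0}
    - {"dx": -0.18,"dy": 1.6,"dz": 0.0,"spin": 0}
  jaw: 18

```text
clock: 27.9
eef_pos: [0.5372, 0.0159, 0.0263]
orientation: [0.695, 0.719, -0.003, 0.0]
wrist_force: [-1.4, 0.5, 10.1]
finger_gap: 0.0178
```

Emit:
step_arm:
  plan:
    - {"dx": 0,"dy": 0,"dz": -0.02,"spin": 0}
    - {"dx": 0,"dy": 0,"dz": -0.02,"spin": 0}
    - {"dx": 0,"dy": 0,"dz": -0.02,"spin": 0}
    - {"dx": 0,"dy": 0,"dz": -0.02,"spin": 0}
    - {"dx": -0.1,"dy": -0.3,"dz": -0.02,"spin": 0}
    - {"dx": -0.3,"dy": -0.6,"dz": -0.02,"spin": 0}
    - {"dx": -0.3,"dy": -0.8,"dz": -0.02,"spin": 0}
    - {"dx": -0.3,"dy": -0.8,"dz": -0.02,"spin": 0}
  jaw: 0

```text
clock: 28.9
eef_pos: [0.5236, -0.0259, 0.0263]
orientation: [0.696, 0.718, -0.002, 0.002]
wrist_force: [-1.1, -1.7, 11.1]
finger_gap: 0.0133
```

Emit:
step_arm:
  plan:
    - {"dx": 0.15,"dy": 0,"dz": 0.01,"spin": 0}
    - {"dx": 0.3,"dy": 0,"dz": 0.01,"spin": 0}
    - {"dx": 0.45,"dy": 0,"dz": 0.01,"spin": 0}
    - {"dx": 0.6,"dy": 0,"dz": 0.01,"spin": 0}
    - {"dx": 0.6,"dy": 0,"dz": 0.01,"spin": 0}
    - {"dx": 0.6,"dy": 0,"dz": 0.01,"spin": 0}
    - {"dx": 0.6,"dy": 0,"dz": 0.01,"spin": 0}
    - {"dx": 0.6,"dy": 0,"dz": 0.01,"spin": 0}

```text
clock: 29.9
eef_pos: [0.5534, -0.0259, 0.0268]
orientation: [0.696, 0.718, -0.002, 0.002]
wrist_force: [-0.3, 0.5, -0.6]
finger_gap: 0.0127
```

Emit:
step_arm:
  plan:
    - {"dx": 0,"dy": 0,"dz": 0,"spin": 0}
    - {"dx": 0,"dy": 0,"dz": 0.3,"spin": 0}
    - {"dx": 0,"dy": 0,"dz": 0.9,"spin": 0}
    - {"dx": 0,"dy": 0,"dz": 1.5,"spin": 0}
    - {"dx": -0.4,"dy": -0.5,"dz": 1.9,"spin": 0}
    - {"dx": -1.0,"dy": -1.1,"dz": 2.0,"spin": 0}
    - {"dx": -1.6,"dy": -1.8,"dz": 2.0,"spin": 0}
    - {"dx": -2.16,"dy": -2.5,"dz": 2.0,"spin": 0}
  jaw: 26

```text
clock: 30.9
eef_pos: [0.4447, -0.1519, 0.1279]
orientation: [0.696, 0.718, -0.002, 0.002]
wrist_force: [-0.0, -0.5, -0.4]
finger_gap: 0.0258
```

```bash
python3 - <<'E'
from fit import *
w=manip.get_image('wrist');s=manip.read_state();e=s['eef_pos'];print(e,s['orientation'])
for r in manip.trace(w,'knob1'):
    b=r['box'];c=[(b[0]+b[2])/2,(b[1]+b[3])/2];print('w',round(r['p'],2),np.round(b).tolist(),ray(w,*c,.014).round(4))
save(w,'w6.png')
E
sed 's/.070,-.092,.078/.070,-.092,.078/' tf.py | sed 's/np.linalg.norm(g-(e+\[0,0,-.009\]))/0/' > tf0.py; python3 tf0.py 0.1 7 | grep -v knob; python3 -c "
import numpy as np
from tf0 import pose,FOOT
" 2>/dev/null
python3 - <<'E'
import numpy as np
from scipy.spatial.transform import Rotation as Ro
p=np.load('p.npy');R=Ro.from_euler('z',p[3]);print('rim pt',R.apply(np.array([.07,-.092,0])-[-.115,.09,0])+[p[0],p[1],0])
E
```

```text
[ 0.44001665 -0.15702593  0.12707945] [ 0.69851137  0.71558148 -0.00477646  0.00148086]
w 0.95 [432.0, 29.0, 478.0, 73.0] [ 0.5506 -0.0327  0.014 ]
w 0.93 [424.0, 75.0, 470.0, 110.0] [ 0.5485 -0.0642  0.014 ]
w 0.61 [470.0, 0.0, 498.0, 4.0] [0.5676 0.0027 0.014 ]
w 0.57 [515.0, 4.0, 534.0, 1.0] [0.5992 0.0035 0.014 ]
0.61 8096 8689 [211.0, 146.0, 339.0, 260.0]
0.66 4797 5017 [320.0, 163.0, 392.0, 248.0]
[ 0.44546185 -0.1514932   0.12769398] 0.0258909953415714 [0.96793477 1.17877201 0.6726387 ]
0.0355 [ 6.2120e-01  4.6800e-02 -9.0000e-04 -1.5353e+00  1.0110e-01  0.0000e+00]
0.0361 [ 6.2060e-01  4.6800e-02 -1.4000e-03 -1.5335e+00 -8.0000e-04  5.0000e-03]
0.0359 [ 6.2100e-01  4.6200e-02 -1.4000e-03 -1.5374e+00  2.2600e-02 -0.0000e+00]
bottom corners (-,-)(-,+)(+,-)(+,+) z [-0.0012 -0.0009 -0.0012 -0.0009] tilt 0.1 yaw -88.0
0.87 7882 8548 [208.0, 147.0, 339.0, 259.0]
0.96 4762 5008 [320.0, 164.0, 392.0, 246.0]
rim pt [ 0.44588331 -0.14450755  0.        ]
```

View pics/w6.png

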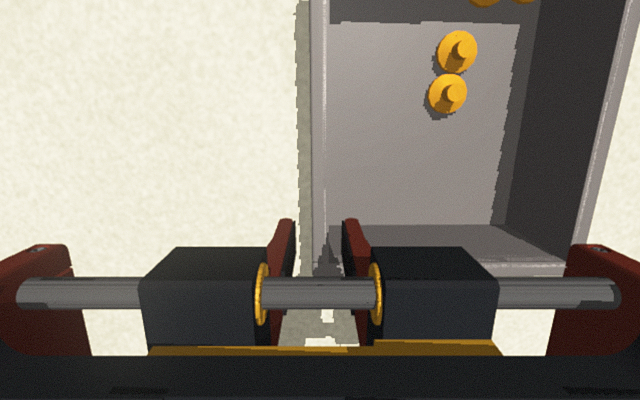

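Emit:
step_arm:
  plan:
    - {"dx": 0,"dy": 0,"dz": -0.2,"spin": 0}
    - {"dx": 0,"dy": 0,"dz": -0.45,"spin": 0}
    - {"dx": 0,"dy": 0,"dz": -0.7,"spin": 0}
    - {"dx": 0,"dy": 0,"dz": -0.82,"spin": 0}
    - {"dx": 0,"dy": 0,"dz": -0.82,"spin": 0}
    - {"dx": 0,"dy": 0,"dz": -0.82,"spin": 0}
    - {"dx": 0,"dy": 0,"dz": -0.82,"spin": 0}
    - {"dx": 0,"dy": 0,"dz": -0.82,"spin": 0}

```text
clock: 32.5
eef_pos: [0.446, -0.1504, 0.086]
orientation: [0.696, 0.718, -0.002, 0.002]
wrist_force: [-0.0, -0.5, 0.5]
finger_gap: 0.0261
```

Emit:
step_arm:
  plan:
    - {"dx": 0,"dy": 0,"dz": 0,"spin": 0}
    - {"dx": 0,"dy": 0,"dz": 0,"spin": 0}
    - {"dx": 0,"dy": 0,"dz": 0,"spin": 0}
    - {"dx": 0,"dy": 0,"dz": 0,"spin": 0}
    - {"dx": 0,"dy": 0,"dz": 0,"spin": 0}
    - {"dx": 0,"dy": 0,"dz": 0,"spin": 0}
    - {"dx": 0,"dy": 0,"dz": 0,"spin": 0}
    - {"dx": 0,"dy": 0,"dz": 0,"spin": 0}
  jaw: 0

```text
clock: 33.5
eef_pos: [0.446, -0.1504, 0.0861]
orientation: [0.696, 0.718, -0.002, 0.002]
wrist_force: [-2.0, -0.6, 4.9]
finger_gap: 0.0115
```

Same tilt path as before, which worked.

Emit:
step_arm:
  plan:
    - {"dx": 0.07,"dy": 0.03,"dz": 0.2,"spin": 0.03}
    - {"dx": 0.14,"dy": 0.07,"dz": 0.4,"spin": 0.06}
    - {"dx": 0.21,"dy": 0.12,"dz": 0.62,"spin": 0.1}
    - {"dx": 0.28,"dy": 0.18,"dz": 0.84,"spin": 0.14}
    - {"dx": 0.36,"dy": 0.25,"dz": 1.06,"spin": 0.18}
    - {"dx": 0.44,"dy": 0.33,"dz": 1.27,"spin": 0.22}
    - {"dx": 0.53,"dy": 0.42,"dz": 1.48,"spin": 0.26}
    - {"dx": 0.62,"dy": 0.5,"dz": 1.69,"spin": 0.3}

```text
clock: 34.5
eef_pos: [0.4773, -0.1249, 0.1713]
orientation: [0.681, 0.733, -0.002, 0.002]
wrist_force: [0.5, -0.2, -3.7]
finger_gap: 0.0118
```

Emit:
step_arm:
  plan:
    - {"dx": 0.06,"dy": 0.06,"dz": 0.12,"spin": 0.03}
    - {"dx": 0.12,"dy": 0.13,"dz": 0.24,"spin": 0.06}
    - {"dx": 0.18,"dy": 0.2,"dz": 0.36,"spin": 0.09}
    - {"dx": 0.24,"dy": 0.27,"dz": 0.47,"spin": 0.12}
    - {"dx": 0.3,"dy": 0.34,"dz": 0.58,"spin": 0.15}
    - {"dx": 0.37,"dy": 0.43,"dz": 0.69,"spin": 0.18}
    - {"dx": 0.4,"dy": 0.46,"dz": 0.76,"spin": 0.2}
    - {"dx": 0.4,"dy": 0.46,"dz": 0.76,"spin": 0.2}

```text
clock: 35.5
eef_pos: [0.4975, -0.1018, 0.2095]
orientation: [0.67, 0.742, -0.002, 0.002]
wrist_force: [-0.3, 0.5, -4.5]
finger_gap: 0.0119
```

```bash
python3 tf.py 20 8
python3 - <<'E'
from fit import *
import numpy as np
from scipy.spatial.transform import Rotation as Ro
p=np.load('p.npy');R=Ro.from_euler('z',p[3])*Ro.from_rotvec(np.radians([p[4],p[5],0]))
S=manip.get_image('scene');Rc=np.array(S['R']);t=np.array(S['t']);o=-Rc.T@t
h,sa,v=cv2.split(cv2.cvtColor(S['frame'],cv2.COLOR_RGB2HSV))
def loc(u,vv):
    d=Rc.T@np.array([(u-S['cx'])/f(S),(vv-S['cy'])/f(S),1]); F=np.array([-.115,.09,0])
    a=R.inv().apply(o-p[:3])+F;b=R.inv().apply(d);return a+b*(.014-a[2])/b[2]
m=((h>8)&(h<24)&(sa>120)&(v>70)).astype(np.uint8);m[:130]=0;m[:, :205]=0;m[:,360:]=0;m[260:]=0
k,l,st,c=cv2.connectedComponentsWithStats(m)
for i in range(1,k):
    if st[i][4]>15: print(st[i],c[i].round(),'tote xy mm',(loc(*c[i])*1000).round())
img=cv2.resize(S['frame'][120:250,210:360],(600,520),interpolation=cv2.INTER_CUBIC)
D=manip.get_image('side');a=cv2.imread('pics/t8.png')
cv2.imwrite('pics/fin.png',np.vstack([cv2.resize(img,(420,364))[:,:,::-1],cv2.resize(a,(420,160))]))
E
```

```text
0.68 7847 8590 [223.0, 128.0, 352.0, 239.0]
0.96 5818 6265 [312.0, 141.0, 388.0, 242.0]
[ 0.49713204 -0.10206083  0.20916012] 0.011360053287097997 [-0.24219237  0.15657109 -3.18945607]
0.0622 [ 6.09700e-01  4.99000e-02 -5.00000e-04 -1.50330e+00 -2.47405e+01
 -1.74938e+01]
0.1636 [  0.6098   0.0502   0.      -1.4152 -19.8129 -22.0903]
0.1165 [ 6.07100e-01  5.32000e-02  1.10000e-03 -1.44060e+00 -2.25952e+01
 -1.86685e+01]
bottom corners (-,-)(-,+)(+,-)(+,+) z [ 0.0736 -0.0005  0.1406  0.0665] tilt 30.3 yaw -86.1
knob 0.48 [310.0, 181.0, 323.0, 189.0] corner [331. 196.]
knob 0.4 [312.0, 193.0, 326.0, 200.0] corner [331. 196.]
knob 0.39 [306.0, 196.0, 316.0, 206.0] corner [331. 196.]
knob 0.49 [325.0, 206.0, 331.0, 212.0] corner [326. 236.]
[318 179   5   5  18] [320. 181.] tote xy mm [-106.   39.   14.]
[311 180  15  19  90] [318. 189.] tote xy mm [-82.  54.  14.]
[327 188   5   5  17] [329. 190.] tote xy mm [-107.   72.   14.]
[313 194   6  10  47] [315. 198.] tote xy mm [-51.  67.  14.]
[306 199   6  10  42] [309. 203.] tote xy mm [-23.  66.  14.]
```

View pics/fin.png

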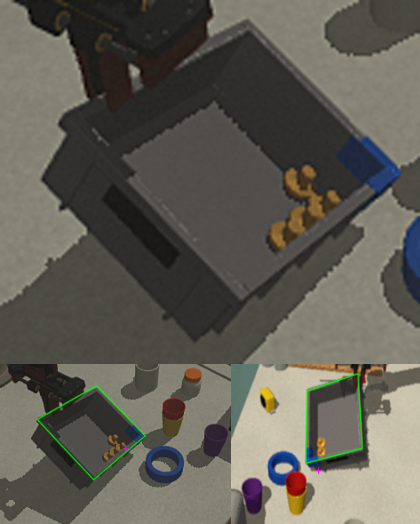

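Emit:
step_arm:
  plan:
    - {"dx": 0,"dy": 0,"dz": 0,"spin": 0}
    - {"dx": 0,"dy": 0,"dz": 0,"spin": 0}
    - {"dx": 0,"dy": 0,"dz": 0,"spin": 0}
    - {"dx": 0,"dy": 0,"dz": 0,"spin": 0}
    - {"dx": 0,"dy": 0,"dz": 0,"spin": 0}
    - {"dx": 0,"dy": 0,"dz": 0,"spin": 0}
    - {"dx": 0,"dy": 0,"dz": 0,"spin": 0}
    - {"dx": 0,"dy": 0,"dz": 0,"spin": 0}

```text
clock: 36.9
eef_pos: [0.4972, -0.102, 0.2092]
orientation: [0.67, 0.742, -0.002, 0.002]
wrist_force: [0.1, 0.1, -2.9]
finger_gap: 0.0115
```

```bash
python3 tf.py 20 9; python3 -c "
from cell import manip
print(manip.hand_in())"
```

```text
0.61 7755 8599 [224.0, 129.0, 352.0, 240.0]
0.97 5900 6398 [313.0, 135.0, 387.0, 241.0]
[ 0.49721922 -0.10201104  0.20921537] 0.011387115946637896 [ 0.16264082  0.56142168 -3.29336247]
0.0633 [ 6.09200e-01  4.72000e-02 -1.30000e-03 -1.49940e+00 -2.45099e+01
 -1.87423e+01]
0.0849 [ 6.06000e-01  5.29000e-02  7.00000e-04 -1.47680e+00 -2.46324e+01
 -1.73440e+01]
0.137 [ 6.08300e-01  5.39000e-02  1.50000e-03 -1.43170e+00 -2.16142e+01
 -1.88224e+01]
bottom corners (-,-)(-,+)(+,-)(+,+) z [ 0.0721 -0.0013  0.1437  0.0704] tilt 30.9 yaw -85.9
knob 0.65 [312.0, 181.0, 322.0, 190.0] corner [331. 196.]
knob 0.63 [322.0, 189.0, 330.0, 197.0] corner [331. 196.]
knob 0.61 [317.0, 193.0, 325.0, 200.0] corner [331. 196.]
knob 0.59 [372.0, 134.0, 401.0, 164.0] corner [331. 196.]
knob 0.71 [285.0, 256.0, 311.0, 284.0] corner [326. 236.]
knob 0.66 [328.0, 207.0, 331.0, 212.0] corner [326. 236.]
knob 0.6 [324.0, 214.0, 337.0, 219.0] corner [326. 236.]
the job is handed in; nothing more can be done
None
```

The job is handed in at about 37 s of the 51 s allowed, with no verdict reported. The red tumbler is nested in the yellow one, and the tote is held tipped on its taped corner with all four knobs gathered there.

- **Tumblers:** red was set into yellow and released. Its rim top measured about 105 mm, so it sits about 25 mm above yellow's. The stack looked upright in the last picture.
- **First two tips:** a deep grip tilted the tote unevenly, about 22° one way and 6° the other. It also dragged the taped corner roughly 2 cm along the counter. A shallower grip on the same rim tilted it evenly to 30°, but the knobs lined up in single file along one wall.
- **Fix:** I set the tote down, pulled the two farthest knobs out of line by their stems with the gripper, and tipped it again.
- **Final check:** tilt is about 30–31°, with only the taped corner on the counter and the grip steady at about 3 N of lift. The last picture shows all four knobs clustered in the corner, the farthest about 80–85 mm from it.

**What is less certain:**
- The final tilt is not quite even, about 25° towards one wall and 18° towards the other.
- The knob detector found at most three real knobs in any one view, plus some false hits, so "all four in the corner" rests on the picture.
- The tote ended up about 5–10 mm from where it started.
- I compared the other objects on the counter only by eye, and they looked unmoved.

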